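Load the produce crate and stack its garlic tray on top

ROBOT

A 6-joint arm with a two-finger parallel gripper is mounted at the origin on a cart in front of the work surface, level with it; the furniture and walls round the work are solid. World frame = base frame: x ahead of the robot, y to its left, z up, the work surface at z = 0. Lengths are in m, angles in rad, forces in N, time in s.
With the tool pointing down it reaches from about 0.325 to 0.925 m from the base axis. Payload 3.1 kg.
Tool frame: the origin (TCP) lies midway between the tips of the shut fingers; the grasp point (between the pads) lies 19 mm behind it (arm.grasp_offset is the distance from the TCP to the grasp point, in m); z points along the fingers, y is the line along which they close (so a half turn about z gives the same grasp; the last joint's range is limited). The gripper opens to 85 mm and grips with 20 to 120 N. Pads are 22 mm wide; open, the fingers measure 114 mm over their backs; the gripper's body (76 mm by 85 mm) begins 54 mm behind the grasp point. The pads swing forward as they close: fully open they stand 13 mm farther back than shut.
Start: joints at [1.13, 0.217, 1.613, -0, 1.311, -0.112], TCP at [0.202, 0.592, 0.231] pointing down, gripper open.
Joint ranges: [-2.75, 2.75], [-0.78, 2.1], [0.31, 2.55], [-1.13, 4.27], [0.13, 2.63], [-2.58, 2.58]. Speed limits (rad/s): [2.79, 2.79, 3.14, 3.14, 3.14, 3.14].

INTERFACE

Orientations are given as a unit quaternion [w, x, y, z].
In Python, from rig import telemetry, camera, order, arm gives the robot as it stands.
- The arm moves only by the tool servo_tool, never from a script. Its argument "plan" is a list of rows, each a list of 6 numbers: the shift along the tool's x, y, z in m, then the turn, a rotation vector about the tool's x, y, z in degrees. In form: [[x, y, z, ax, ay, az], ...]. A call has exactly 8 rows; each row shifts and turns the commanded pose from where the row before left it, along the tool's axes as they then stand; what a row does not reach is not made up. A row lasts 1/10 s, in which the tool goes at most 50 mm and 8.59 degrees, less where a joint would pass 70% of its speed; a pose out of reach is approached as far as the arm can. A call is refused whole if a number of a shift passes 0.05 or a number of a turn 8.59, either way. A call with a gripper value outside its range is refused whole. "grip" is the finger opening in m, from 0 to 0.0854, set as the call begins (left out, the last holds). The fingers move at their own pace and stop on an object; "newtons" is the grip in N (left out, the last holds). Time passes only in rows, so rows that do not move let the fingers close, or fill a call up. It gives the time, the measured TCP pose, the force, the opening and the grip force at its end, in the units of the state.
- telemetry.state(): the state, without advancing time (a new reading comes with each control period).
- camera(name): name is "side" or "top" or "wrist"; returns a dict with "frame" (480x640x3 uint8, blue, green, red), "z_map" (480x640 float32, m along the optical axis (not along the pixel's ray), 0 where there is no reading), "camera_matrix" (3x3 intrinsics, pixels), "R" (3x3) and "t" (3): a world point X has camera coordinates R X + t. Camera axes: x right, y down, z forward; pixel columns grow to the right and rows downward; lengths in m; the calibration is good to about 2 mm. A picture is of the moment at which its call begins.
- order.close_job(): hands the job in; it is judged then, once.
The state is a dict: "time_s": time; "joint_pos": joint angles; "joint_velocities": joint speeds; "joint_efforts": joint torques, N m; "ee_pos": TCP position; "tcp_rot": TCP orientation; "contact_force": force on the tool from outside, world axes, zero at the start; "ft_torque": the same for the moment, N m; "grip_width": finger opening in m; "grip_force": force on a finger pad.
Only numpy, scipy, OpenCV 4.12 (cv2) and the standard library are available. Lean on these libraries where they do the work, as an engineer would, in place of code of your own. Each camera call takes 0.05 s, during which the arm holds its last target. There are 200 camera calls.

TASK

Put the lemon into the deep slatted crate, lowering it in gently rather than dropping it. Then lift the wooden tray by its carrying bar and, with both garlic bulbs still in it, set it down on the crate so that its four corner lugs drop into the crate's corner sockets and it sits fully home; do not let it drop. Leave the tin, the shaker and the mug where they stand.

Things in the scene. Friction and masses are not known exactly. Their poses are not given: they have to be found in the camera images.
- crate: Deep open crate of pale wood, no handle, loose on the table: 140 (its x) by 190 (its y), 105 mm high, about 1 kg. Origin: centre of its underside, z up. Slatted sides 8 mm thick; inside 120 (x) by 170 mm (y), less the square corner posts; inner floor 14 mm above the origin.
- crate_seat (a point): Centre of the crate's top, 105 mm above its origin, axes as the crate. Level with the flat tops of its four corner posts (28 mm square, centred at x +-56, y +-81 mm), each with a square socket 18 mm wide, 20 mm deep, its mouth chamfered 2 mm.
- tray: Shallow tray of the same wood, 140 (its x) by 190 mm (its y), with a carrying bar over it, standing on its own four lugs. Origin: centre, level with the lug tips, z up. Walls up to z = 60 mm, inner floor z = 20 mm, a low divider across the middle at y = 0, a garlic bulb on either side. 0.4 to 0.65 kg with the garlic.
- tray_seat (a point): Centre of the tray, 14 mm above its origin, level with the flat undersides of its corner posts; meets crate_seat when home, either way round. Below each post (x +-56, y +-81 mm) a round lug, 14 mm in diameter and 14 mm long, tapered to 9 mm over its last 5 mm: 2 mm of play to each side in its socket.
- tray_bar (a point): Centre of the carrying bar, 101 mm above the tray's origin: straight along the tray's y, 150 mm long between two uprights, 18 mm wide (x), 22 mm high (90 to 112 mm above the lug tips), free all round. Grip its middle, across x: it lies above the centre of mass.
- lemon: A yellow lemon lying on the table, 78 mm long (its x), 55 mm wide (y), 56 mm high. Origin at the centre of its underside as it lies at the start (28 mm below its middle). About 0.11 kg. It may roll a little when released.
- lemon_center (a point): The middle of the lemon, at half its height and length.
- garlic_a: One garlic bulb, 60 mm wide and 58 mm high, loose in the tray's +y half. Origin at the centre of its underside at the start.
- garlic_b: The other garlic bulb, of the same shape, loose in the tray's -y half.
- tin: Bystander: an upright food tin, 57 mm in diameter, 72 mm high, in the row with the lemon. Origin at the centre of its underside.
- shaker: Bystander: a small grey and clear salt shaker, 44 mm in diameter, 90 mm high, in the row with the lemon. Origin at the centre of its underside.
- mug: Bystander: a green and white mug with a handle, 101 mm high, near the left edge. Origin at the centre of its underside.
Things that resemble listed ones, but are neither listed nor needed, are in the scene too. There is more than one size of the lemon; the job needs the smaller.

How it is judged:
On the way:
1. the lemon lies released in the crate (x of lemon_center in the frame of crate between -0.06 and 0.06 m and y of lemon_center in the frame of crate between -0.085 and 0.085 m and z of lemon_center in the frame of crate below 0.065 m and contact force between lemon and the fingers below 0.1 N), for 0.2 s.
At the end, for the whole second after the job is handed in: Crate flat on the table with the lemon in it; tray home on it, all four lugs in their sockets: within 6 mm of centre, 0.06 rad of the crate (either way round), 2.5 mm of full depth, parallel within 0.025 rad; both garlic bulbs in the tray; all at rest (x of lemon_center in the frame of crate between -0.06 and 0.06 m and y of lemon_center in the frame of crate between -0.085 and 0.085 m and z of lemon_center in the frame of crate between 0 and 0.065 m and horizontal distance between tray and crate below 0.006 m and z of tray in the frame of crate between 0.086 and 0.0935 m and angle between the y axis of tray and the y axis of crate, either way round below 0.06 rad and angle between the z axis of tray and the z axis of crate, either way round below 0.025 rad and angle between crate's own z axis and vertical below 0.03 rad and height (world z) of crate between -0.004 and 0.004 m and x of garlic_a in the frame of tray between -0.07 and 0.07 m and y of garlic_a in the frame of tray between -0.095 and 0.095 m and z of garlic_a in the frame of tray between 0.01 and 0.09 m and x of garlic_b in the frame of tray between -0.07 and 0.07 m and y of garlic_b in the frame of tray between -0.095 and 0.095 m and z of garlic_b in the frame of tray between 0.01 and 0.09 m and linear speed of tray below 0.02 m/s and linear speed of lemon below 0.05 m/s); the robot touches nothing.
It fails at once if the lemon is dropped (falls free by more than about 3 cm) (linear speed of lemon above 0.75 m/s and contact force between lemon and the fingers below 0.05 N).
It fails at once if the tray is dropped (falls free by more than about 2 cm) (linear speed of tray above 0.6 m/s and contact force between tray and the fingers below 0.05 N).
It fails at once if the tin, shaker or mug is pushed more than 3 cm away or knocked over (distance of any of tin, shaker, mug from where it was at the start of the episode above 0.03 m or angle between any of tin, shaker, mug's own z axis and vertical above 0.5 rad).
It also fails if it takes over 58 s, if anything falls off the work surface, if the arm or the gripper's body presses on something with over 40 N, if the wrist force passes 120 N, or if a joint passes its speed limit or range.

## Working session

There is one attempt and no reset: what is moved stays moved. The work goes in short steps, Python scripts to look and compute and a tool call to move; the robot and the scene stay as the last step left them, time stands still between calls to the robot, and variables do not carry over. Pictures are saved under pics/ and viewed, at most 10 in all, crops included, and the job is handed in when it is done.

Besides the shell and the picture viewer there is one more tool, called after "Request:" by a JSON object that holds its "method" and its "body". servo_tool: Moves the arm, as the interface text tells. Its arguments: {"type":"object","properties":{"plan":{"type":"array"},"grip":{"type":"number"},"newtons":{"type":"number"}},"required":["plan"]}

```bash
mkdir -p pics; cat > h.py <<'E'
import numpy as np, cv2
from rig import telemetry, camera, order, arm
def cloud(c):
    z=c["z_map"];K=c["camera_matrix"];v,u=np.indices(z.shape)
    P=np.stack([(u-K[0,2])/K[0,0]*z,(v-K[1,2])/K[1,1]*z,z],-1)
    return (P-c["t"])@c["R"]
E
python3 - <<'E'
from h import *
s=telemetry.state();print(s)
for n in("top","side"):
    c=camera(n);cv2.imwrite(f"pics/{n}0.png",c["frame"]);np.savez(f"{n}0.npz",**c)
    print(n,c["camera_matrix"],c["R"],c["t"])
E
```

```text
{'time_s': 0.0, 'joint_pos': array([ 1.12977202e+00,  2.17781066e-01,  1.61495862e+00, -1.11231524e-05,
        1.31127407e+00, -1.12211103e-01]), 'joint_velocities': array([ 0.00036408,  0.00018874, -0.00114934,  0.00212358, -0.00023871,
       -0.00016442]), 'joint_efforts': array([-1.49365384e-03, -3.96842909e+01, -3.03852260e+01, -2.99780540e-04,
        9.84151033e-03,  2.14002443e-05]), 'ee_pos': array([0.20146016, 0.59077123, 0.22993878]), 'tcp_rot': array([-3.25436671e-04,  1.63665430e-01,  9.86515160e-01, -1.16600001e-03]), 'contact_force': array([ 0.19322307,  0.14476959, -0.26434311]), 'ft_torque': array([ 0.0056835 ,  0.00642803, -0.01844796]), 'grip_force': 0.0, 'grip_width': 0.08536177225402826}
top [[477.90533885   0.         312.12645265]
 [  0.         477.90533885 234.57197475]
 [  0.           0.           1.        ]] [[-0.02924642 -0.99950248  0.01180844]
 [-0.98526004  0.0268337  -0.16894557]
 [ 0.16854465 -0.01657544 -0.98555464]] [0.07938705 0.48798016 0.93095224]
side [[499.11138603   0.         315.09481749]
 [  0.         499.11138603 237.47061394]
 [  0.           0.           1.        ]] [[-0.98883946 -0.14879313  0.00755787]
 [-0.05979182  0.34987336 -0.93488693]
 [ 0.13646045 -0.92490499 -0.3548652 ]] [0.48950615 0.09655574 1.12481739]
```

View pics/top0.png

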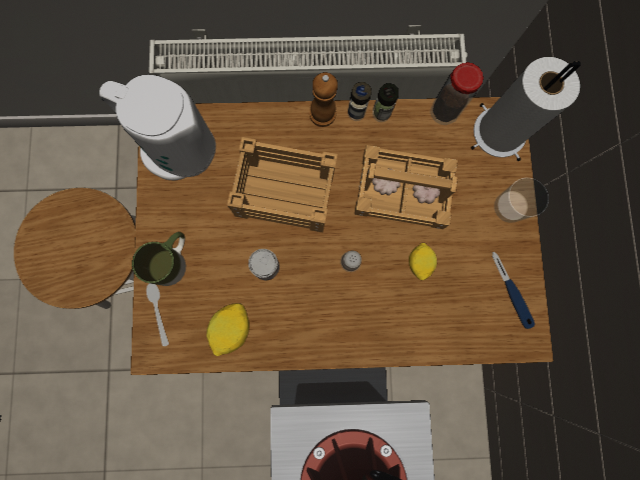

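View pics/side0.png

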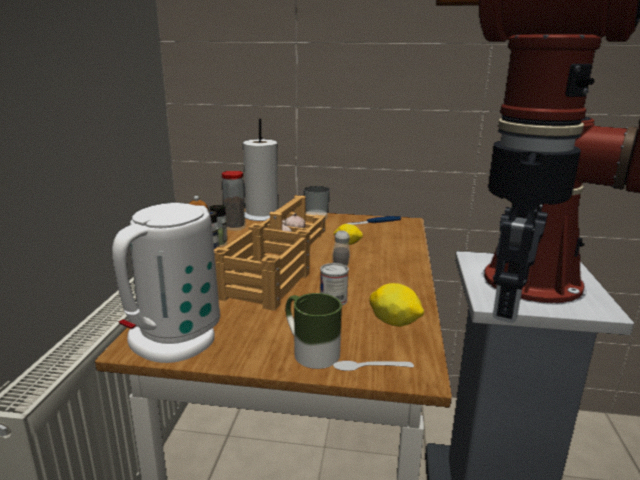

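The top view shows two lemons: a large one at (228,330) and a small one at (424,261). The small one is in the row with the tin (264,263) and shaker (352,260), so it fits. The crate is at (283,185), the tray at (407,187) with its bar running roughly along image columns, and the mug at (158,262).

```bash
cat > m.py <<'E'
from h import *
c=dict(np.load("top0.npz"));P=cloud(c);f=c["frame"];hsv=cv2.cvtColor(f,cv2.COLOR_BGR2HSV)
cv2.imwrite("pics/crop.png",cv2.resize(f[130:290,200:480],None,fx=2.8,fy=2.8,interpolation=cv2.INTER_CUBIC))
def show(n,q,zlo=None):
    r=cv2.minAreaRect((q[:,:2]*1000).astype(np.float32));print(n,len(q),"rect",np.round(r[0],1),np.round(r[1],1),round(r[2],1),"z",np.round(np.percentile(q[:,2],[2,50,98]),3))
yel=cv2.inRange(hsv,(22,150,90),(34,255,255))>0
n,l,st,ce=cv2.connectedComponentsWithStats(yel.astype(np.uint8))
for i in range(1,n):
    if st[i,4]>200:
        q=P[(l==i)];show("lemon%s"%ce[i].round(),q[q[:,2]>0.008])
def box(u0,v0,u1,v1,zl,zh):
    q=P[v0:v1,u0:u1].reshape(-1,3);q=q[(q[:,2]>zl)&(q[:,2]<zh)];return q
show("crate",box(225,130,345,235,.095,.115))
show("tray walls",box(350,140,465,235,.05,.068));show("bar",box(350,140,465,235,.095,.125))
show("tin",box(240,240,290,285,.06,.08));show("shaker",box(335,240,370,280,.07,.1));show("mug",box(125,230,190,290,.08,.11))
E
python3 m.py
```

```text
lemon[423. 261.] 726 rect [371.6 -58.1] [ 64.4 286.7] 30.7 z [0.032 0.049 0.058]
lemon[227. 329.] 1634 rect [327.4 187.1] [ 84.5 193.3] 23.0 z [0.046 0.069 0.081]
crate 1610 rect [589.1 120.8] [190.5 140.8] 77.9 z [0.096 0.101 0.109]
tray walls 2424 rect [ 585.  -130.7] [190.6 140.9] 79.0 z [0.051 0.059 0.065]
bar 1051 rect [ 585.  -130.2] [171.3  32.1] 79.3 z [0.097 0.112 0.116]
tin 672 rect [431.4 163.3] [55.  55.4] 88.5 z [0.067 0.071 0.075]
shaker 246 rect [433.4 -10.6] [33.1 31.5] 87.8 z [0.077 0.087 0.092]
mug 654 rect [441. 356.] [ 77.5 103.8] 24.5 z [0.081 0.096 0.104]
```

View pics/crop.png

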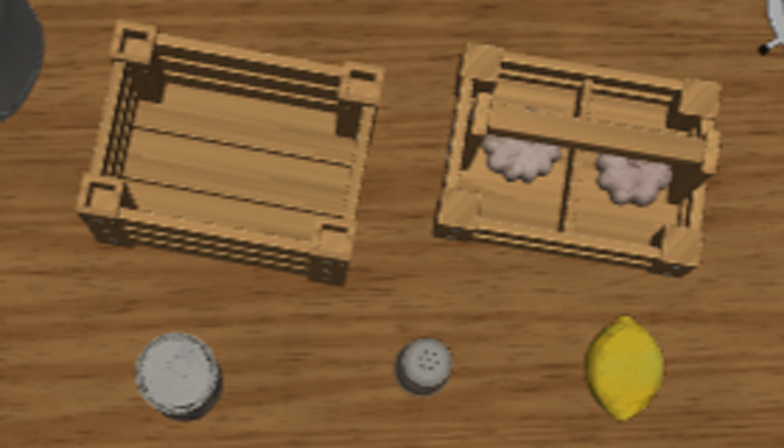

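The crop confirms the small lemon (crop 625,368) lies in the row with the shaker (425,365) and tin (178,375), its long axis roughly along world x. The crate's four sockets are visible at its corners. The tray's bar runs along its long axis.

```bash
cat >> m.py <<'E'
print("----")
q=P[235:290,395:450].reshape(-1,3);k=yel[235:290,395:450].ravel()
# silhouette ray-cast at mid height 0.028
v,u=np.nonzero(yel[235:290,395:450]);K=c["camera_matrix"]
d=np.stack([(u+395-K[0,2])/K[0,0],(v+235-K[1,2])/K[1,1],np.ones(len(u))],-1)@c["R"];o=-c["R"].T@c["t"]
S=o+d*((0.028-o[2])/d[:,2])[:,None]
show("lemon sil",S);m=S[:,:2].mean(0);w,V=np.linalg.eigh(np.cov(S[:,:2].T));print(m,np.degrees(np.arctan2(V[1,1],V[0,1])))
q=q[k&(q[:,2]>.01)&(q[:,2]<.065)];show("lemon cl",q);q=q[q[:,2]>.045];print(q.mean(0))
from scipy.spatial.transform import Rotation as R
print("o cam",o)
E
python3 m.py | sed -n '/----/,$p'
```

```text
----
lemon sil 726 rect [ 430.4 -158.9] [60.  62.2] 41.9 z [0.028 0.028 0.028]
[ 0.43103704 -0.15961009] 173.22740631377317
lemon cl 723 rect [ 429.7 -157.4] [60.8 57.7] 38.2 z [0.032 0.049 0.057]
[ 0.43011686 -0.15705088  0.05164004]
o cam [0.32620211 0.08168418 0.99900896]
```

Request:
{"method": "servo_tool", "body": {"plan": [[-0.028,-0.039,0,0,0,0],[-0.028,-0.039,0,0,0,0],[-0.028,-0.039,0,0,0,0],[-0.028,-0.039,0,0,0,0],[-0.028,-0.039,0,0,0,0],[-0.028,-0.039,0,0,0,0],[-0.028,-0.039,0,0,0,0],[-0.028,-0.039,0,0,0,0]], "grip": 0.0854, "newtons": 30}}

```text
time_s: 0.9
ee_pos: [0.3128, 0.2221, 0.2309]
tcp_rot: [0.0, 0.163, 0.987, -0.0]
contact_force: [1.9, -0.4, 0.5]
grip_width: 0.0855
grip_force: 0.0
```

Request:
{"method": "servo_tool", "body": {"plan": [[-0.028,-0.039,0,0,0,0],[-0.028,-0.039,0,0,0,0],[-0.028,-0.039,0,0,0,0],[-0.028,-0.039,0,0,0,0],[-0.028,-0.039,0,0,0,0],[-0.028,-0.039,0,0,0,0],[-0.028,-0.039,0,0,0,0],[0,0,0,0,0,0]]}}

```text
time_s: 1.7
ee_pos: [0.4113, -0.1027, 0.2314]
tcp_rot: [0.0, 0.167, 0.986, -0.001]
contact_force: [0.2, -0.3, 0.1]
grip_width: 0.0851
grip_force: 0.0
```

```bash
cat > go.py <<'E'
import sys
from h import *
from scipy.spatial.transform import Rotation as R
def rot(): 
    w,x,y,z=telemetry.state()["tcp_rot"];return R.from_quat([x,y,z,w]).as_matrix()
def delta(tgt,yaw):
    s=telemetry.state();M=rot();y=M[:,1];cur=np.degrees(np.arctan2(y[1],y[0]))
    dy=(yaw-cur+90)%180-90
    print("t %.2f pos %s yaw %.2f tilt %s | tool shift %s turn az %.2f force %s grip %.4f %.1f"%(s["time_s"],s["ee_pos"].round(4),cur,M[:,2].round(4),(M.T@(np.array(tgt)-s["ee_pos"])).round(4),-dy,s["contact_force"].round(1),s["grip_width"],s["grip_force"]))
if __name__=="__main__":
    a=list(map(float,sys.argv[1:]));delta(a[:3],a[3])
E
python3 go.py .430 -.158 .01 83
python3 - <<'E'
from h import *
c=camera("wrist");np.savez("w1.npz",**c);P=cloud(c);h=cv2.cvtColor(c["frame"],cv2.COLOR_BGR2HSV)
y=cv2.inRange(h,(22,150,90),(34,255,255))>0
q=P[y];q=q[(q[:,2]>.01)&(q[:,2]<.07)]
print(len(q),np.percentile(q,[0,1,50,99,100],axis=0).round(3))
w,V=np.linalg.eigh(np.cov(q[:,:2].T));print(np.degrees(np.arctan2(V[1,1],V[0,1])),w,cv2.minAreaRect((q[:,:2]*1000).astype(np.float32)))
t=q[q[:,2]>.045];print(t.mean(0))
E
```

```text
t 1.70 pos [ 0.4113 -0.1027  0.2314] yaw 70.76 tilt [ 5.0e-04 -2.4e-03 -1.0e+00] | tool shift [-0.0356 -0.0456  0.2216] turn az -12.24 force [ 0.2 -0.3  0.1] grip 0.0851 0.0
4099 [[ 0.393 -0.183  0.021]
 [ 0.395 -0.18   0.028]
 [ 0.425 -0.153  0.048]
 [ 0.463 -0.131  0.056]
 [ 0.469 -0.13   0.058]]
178.86321013881937 [0.00015993 0.00029015] ((429.756103515625, -156.83116149902344), (61.26560592651367, 58.85393524169922), 39.899635314941406)
[ 0.42921811 -0.15631485  0.05105546]
```

Request:
{"method": "servo_tool", "body": {"plan": [[-0.017,-0.023,0,0,0,0],[-0.0175,-0.023,0,0,0,0],[0,0,0.02,0,0,-7],[0,0,0.03,0,0,-7],[0,0,0.03,0,0,0],[0,0,0.03,0,0,0],[0,0,0.02,0,0,0],[0,0,0,0,0,0]]}}

```text
time_s: 2.55
ee_pos: [0.4248, -0.1492, 0.0978]
tcp_rot: [-0.004, 0.041, 0.999, 0.002]
contact_force: [0.0, 0.2, -0.3]
grip_width: 0.0853
grip_force: 0.0
```

```bash
python3 go.py .430 -.157 .010 85
```

```text
t 2.55 pos [ 0.4248 -0.1492  0.0978] yaw 85.26 tilt [-0.0077  0.0045 -1.    ] | tool shift [-0.0065 -0.0077  0.0877] turn az 0.26 force [ 0.   0.2 -0.3] grip 0.0853 0.0
```

Request:
{"method": "servo_tool", "body": {"plan": [[-0.0055,-0.007,0,0,0,0],[0,0,0.015,0,0,0],[0,0,0.018,0,0,0],[0,0,0.018,0,0,0],[0,0,0.018,0,0,0],[0,0,0.015,0,0,0],[0,0,0.003,0,0,0],[0,0,0,0,0,0]]}}

```text
time_s: 3.35
ee_pos: [0.4342, -0.1604, 0.0153]
tcp_rot: [0.001, 0.042, 0.999, -0.0]
contact_force: [-0.3, -1.4, 0.4]
grip_width: 0.0855
grip_force: 0.0
```

```bash
python3 go.py .430 -.157 .010 85
```

```text
t 3.35 pos [ 0.4342 -0.1604  0.0153] yaw 85.18 tilt [ 1.4e-03 -8.0e-04 -1.0e+00] | tool shift [0.0045 0.003  0.0053] turn az 0.18 force [-0.3 -1.4  0.4] grip 0.0855 0.0
```

Request:
{"method": "servo_tool", "body": {"plan": [[0.003,0.003,0.003,0,0,0],[0,0,0,0,0,0],[0,0,0,0,0,0],[0,0,0,0,0,0],[0,0,0,0,0,0],[0,0,0,0,0,0],[0,0,0,0,0,0],[0,0,0,0,0,0]], "grip": 0.03, "newtons": 25}}

```text
time_s: 4.15
ee_pos: [0.4307, -0.1568, 0.0125]
tcp_rot: [0.0, 0.042, 0.999, -0.0]
contact_force: [-2.1, 1.2, 4.9]
grip_width: 0.053
grip_force: 25.5
```

Request:
{"method": "servo_tool", "body": {"plan": [[0,0,-0.01,0,0,0],[0,0,-0.02,0,0,0],[0,0,-0.03,0,0,0],[0,0,-0.04,0,0,0],[0,0,-0.04,0,0,0],[0,0,-0.04,0,0,0],[0,0,-0.03,0,0,0],[0,0,0,0,0,0]]}}

```text
time_s: 4.95
ee_pos: [0.4337, -0.1584, 0.2278]
tcp_rot: [0.006, 0.042, 0.999, -0.003]
contact_force: [1.0, -1.2, 0.0]
grip_width: 0.0527
grip_force: 26.7
```

```bash
python3 go.py .589 .121 .22 78
cat > rect.py <<'E'
from h import *
# precise poses of crate / tray rims by fitting line to long & short outer edges of points at rim height
def edges(P,z0,z1,c0,ang,lab,hx=.070,hy=.095):
    a=np.radians(ang);c=np.array(c0)
    for _ in range(4):
        ex=np.array([np.sin(a),-np.cos(a)]);ey=np.array([np.cos(a),np.sin(a)])
        q=P.reshape(-1,3);q=q[(q[:,2]>z0)&(q[:,2]<z1)][:,:2]-c
        X,Y=q@ex,q@ey;m=(abs(X)<hx+.012)&(abs(Y)<hy+.012);X,Y=X[m],Y[m]
        def side(A,B,s,L):  # outermost A per bin of B
            pts=[]
            for b in np.arange(-L,L,.006):
                k=(B>=b)&(B<b+.006)
                if k.sum()>3: pts.append((b+.003,np.percentile(s*A[k],95)*s))
            return np.array(pts)
        def fit(p,h):
            p=p[abs(abs(p[:,1])-h)<.008];r=np.polyfit(*p.T,1)
            for _ in range(3):
                e=p[:,1]-np.polyval(r,p[:,0]);p=p[abs(e)<.003];r=np.polyfit(*p.T,1)
            return r,len(p)
        (p1,n1),(p2,n2)=fit(side(X,Y,1,hy),hx),fit(side(X,Y,-1,hy),hx)
        (r1,n3),(r2,n4)=fit(side(Y,X,1,hx),hy),fit(side(Y,X,-1,hx),hy)
        c=c+ex*(p1[1]+p2[1])/2+ey*(r1[1]+r2[1])/2
        sl=(p1[0]+p2[0])/2   # dX/dY ; ey' = ey+sl*ex -> angle change -sl
        a-=sl
    print(lab,c.round(4),"yaw %.2f"%np.degrees(a),"slopes deg",np.degrees([p1[0],p2[0],-r1[0],-r2[0]]).round(2),"sizes",round(p1[1]-p2[1],4),round(r1[1]-r2[1],4),(n1,n2,n3,n4))
    return c,np.degrees(a)
if __name__=="__main__":
    for n in("top","side"):
        P=cloud(dict(np.load(n+"0.npz")))
        for lab,z,c0,a in(("crate",(.093,.115),(.589,.121),78),("tray",(.05,.070),(.585,-.131),79)):
            try: edges(P,*z,c0,a,n+" "+lab)
            except Exception as e: print(n,lab,e)
E
python3 rect.py
```

```text
t 4.95 pos [ 0.4337 -0.1584  0.2278] yaw 85.16 tilt [ 0.0111 -0.006  -0.9999] | tool shift [-0.1311  0.2915  0.0078] turn az 7.16 force [ 1.  -1.2  0. ] grip 0.0527 26.7
top crate [0.5885 0.1205] yaw 78.00 slopes deg [ 0.01 -0.01  0.2  -0.04] sizes 0.1345 0.1839 (32, 31, 22, 21)
top tray [ 0.5844 -0.1298] yaw 78.88 slopes deg [-0.1   0.09  0.55 -0.05] sizes 0.1324 0.1823 (32, 32, 17, 12)
side crate [0.5877 0.1235] yaw 77.98 slopes deg [1.99 1.37 1.7  1.43] sizes 0.1333 0.1848 (24, 30, 23, 15)
side tray expected non-empty vector for x
```

Request:
{"method": "servo_tool", "body": {"plan": [[-0.01,0.025,0,0,0,0],[-0.02,0.045,0,0,0,0],[-0.0203,0.045,0,0,0,0],[-0.0205,0.045,0,0,0,0],[-0.0203,0.045,0,0,0,0],[-0.02,0.045,0,0,0,0],[-0.018,0.035,0,0,0,3.5],[0,0,0,0,0,3.6]]}}

```text
time_s: 5.75
ee_pos: [0.5838, 0.1208, 0.2194]
tcp_rot: [-0.001, 0.103, 0.995, 0.001]
contact_force: [-0.9, -1.4, -1.0]
grip_width: 0.0529
grip_force: 26.8
```

Request:
{"method": "servo_tool", "body": {"plan": [[0,0,0.02,0,0,0],[0,0,0.02,0,0,0],[0,0,0.01,0,0,0],[0,0,0,0,0,0],[0,0,0,0,0,0],[0,0,0,0,0,0],[0,0,0,0,0,0],[0,0,0,0,0,0]]}}

```text
time_s: 6.55
ee_pos: [0.5837, 0.1165, 0.1724]
tcp_rot: [0.001, 0.104, 0.995, 0.0]
contact_force: [-0.3, 0.2, -0.6]
grip_width: 0.0533
grip_force: 26.8
```

```bash
python3 go.py .5885 .1205 .029 78
```

```text
t 6.55 pos [0.5837 0.1165 0.1724] yaw 78.05 tilt [ 1.9e-03  2.0e-04 -1.0e+00] | tool shift [-0.0036  0.0049  0.1434] turn az 0.05 force [-0.3  0.2 -0.6] grip 0.0533 26.8
```

Request:
{"method": "servo_tool", "body": {"plan": [[-0.0036,0.005,0,0,0,0],[0,0,0.015,0,0,0],[0,0,0.025,0,0,0],[0,0,0.025,0,0,0],[0,0,0.025,0,0,0],[0,0,0.02,0,0,0],[0,0,0.015,0,0,0],[0,0,0,0,0,0]]}}

```text
time_s: 7.35
ee_pos: [0.5847, 0.1204, 0.0427]
tcp_rot: [-0.003, 0.104, 0.995, -0.001]
contact_force: [-0.7, 0.3, -2.2]
grip_width: 0.0527
grip_force: 26.8
```

Request:
{"method": "servo_tool", "body": {"plan": [[0,0,0.006,0,0,0],[0,0,0.006,0,0,0],[0,0,0.004,0,0,0],[0,0,0.002,0,0,0],[0,0,0,0,0,0],[0,0,0,0,0,0],[0,0,0,0,0,0],[0,0,0,0,0,0]]}}

```text
time_s: 8.15
ee_pos: [0.5878, 0.1206, 0.0286]
tcp_rot: [0.0, 0.104, 0.995, 0.0]
contact_force: [0.7, 0.2, -1.4]
grip_width: 0.0529
grip_force: 26.8
```

```bash
python3 go.py .5885 .1205 .0285 78
```

```text
t 8.15 pos [0.5878 0.1206 0.0286] yaw 78.06 tilt [ 6.e-04  0.e+00 -1.e+00] | tool shift [-0.0007 -0.      0.0001] turn az 0.06 force [ 0.7  0.2 -1.4] grip 0.0529 26.8
```

Request:
{"method": "servo_tool", "body": {"plan": [[0,0,0,0,0,0],[0,0,0,0,0,0],[0,0,0,0,0,0],[0,0,0,0,0,0],[0,0,0,0,0,0],[0,0,0,0,0,0],[0,0,0,0,0,0],[0,0,0,0,0,0]], "grip": 0.076}}

```text
time_s: 8.95
ee_pos: [0.5876, 0.1206, 0.0283]
tcp_rot: [-0.0, 0.104, 0.995, -0.0]
contact_force: [-0.1, 0.0, -0.5]
grip_width: 0.0759
grip_force: 0.0
```

Request:
{"method": "servo_tool", "body": {"plan": [[0,0,-0.01,0,0,0],[0,0,-0.02,0,0,0],[0,0,-0.03,0,0,0],[0,0,-0.04,0,0,0],[0,0,-0.04,0,0,0],[0,0,-0.04,0,0,0],[0,0,-0.03,0,0,0],[0,0,0,0,0,0]]}}

```text
time_s: 9.75
ee_pos: [0.5914, 0.121, 0.2461]
tcp_rot: [0.006, 0.104, 0.995, 0.001]
contact_force: [0.6, -0.3, 0.3]
grip_width: 0.076
grip_force: 0.0
```

```bash
python3 go.py .5845 -.1300 .22 -11.1
python3 - <<'E'
from h import *
c=camera("wrist");np.savez("w2.npz",**c);P=cloud(c);f=c["frame"]
cv2.imwrite("pics/w2.png",f)
h=cv2.cvtColor(f,cv2.COLOR_BGR2HSV);y=cv2.inRange(h,(24,170,90),(34,255,255))>0
q=P[y];q=q[(q[:,2]>.02)&(q[:,2]<.09)];print(len(q),np.percentile(q,[1,50,99],axis=0).round(3))
E
```

```text
t 9.75 pos [0.5914 0.121  0.2461] yaw 78.07 tilt [ 0.0131  0.0011 -0.9999] | tool shift [-0.0448 -0.2471  0.0258] turn az 89.17 force [ 0.6 -0.3  0.3] grip 0.0760 0.0
3011 [[0.553 0.103 0.045]
 [0.578 0.125 0.061]
 [0.621 0.146 0.07 ]]
```

View pics/w2.png

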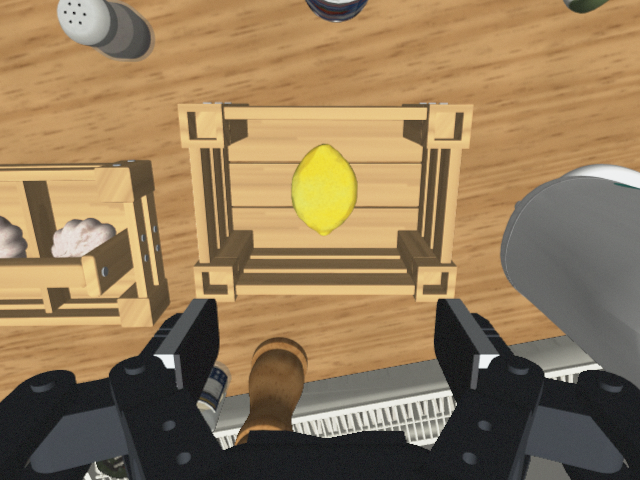

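The wrist view shows the lemon resting released at about (325,188) inside the crate, with all four sockets clear. The tray and garlic are at the left, around (70,240).

Request:
{"method": "servo_tool", "body": {"plan": [[-0.006,-0.035,0,0,0,0],[-0.008,-0.045,0,0,0,0],[-0.008,-0.045,0,0,0,0],[-0.008,-0.045,0,0,0,0],[-0.008,-0.045,0,0,0,0],[-0.006,-0.032,0,0,0,8],[0,0,0,0,0,8.5],[0,0,0,0,0,8.5]], "grip": 0.06}}

```text
time_s: 10.6
ee_pos: [0.5781, -0.1313, 0.236]
tcp_rot: [-0.002, 0.321, 0.947, 0.0]
contact_force: [-0.3, 0.1, 0.2]
grip_width: 0.0601
grip_force: 0.0
```

Request:
{"method": "servo_tool", "body": {"plan": [[0,0,0,0,0,8.5],[0,0,0,0,0,8.5],[0,0,0,0,0,8.5],[0,0,0,0,0,8.5],[0,0,0,0,0,8.5],[0,0,0,0,0,8.5],[0,0,0,0,0,8.5],[0,0,0,0,0,4.5]]}}

```text
time_s: 11.4
ee_pos: [0.5782, -0.1297, 0.236]
tcp_rot: [-0.002, 0.773, 0.635, -0.001]
contact_force: [-1.3, -1.2, 0.3]
grip_width: 0.0598
grip_force: 0.0
```

Request:
{"method": "servo_tool", "body": {"plan": [[0,0,0,0,0,0],[0,0,0,0,0,0],[0,0,0,0,0,0],[0,0,0,0,0,0],[0,0,0,0,0,0],[0,0,0,0,0,0],[0,0,0,0,0,0],[0,0,0,0,0,0]]}}

```text
time_s: 12.2
ee_pos: [0.5796, -0.1301, 0.2384]
tcp_rot: [0.0, 0.771, 0.637, 0.0]
contact_force: [-0.8, 0.5, 0.2]
grip_width: 0.06
grip_force: 0.0
```

```bash
python3 go.py .5845 -.1300 .0835 -11.1
python3 - <<'E'
from h import *
from rect import edges
P=cloud(dict(np.load("w2.npz")))
try: edges(P,.093,.115,(.5885,.1205),78,"w2 crate")
except Exception as e: print(e)
c=camera("wrist");np.savez("w3.npz",**c);P=cloud(c);cv2.imwrite("pics/w3.png",c["frame"])
try: edges(P,.05,.07,(.5845,-.13),78.9,"w3 tray")
except Exception as e: print(e)
q=P.reshape(-1,3);q=q[(q[:,2]>.1)&(q[:,2]<.12)];q=q[(abs(q[:,0]-.58)<.1)&(abs(q[:,1]+.13)<.11)];print(len(q),cv2.minAreaRect((q[:,:2]*1000).astype(np.float32)))
c=camera("top");np.savez("top1.npz",**c);P=cloud(c);edges(P,.093,.115,(.5885,.1205),78,"crate top1")
E
```

```text
t 12.20 pos [ 0.5796 -0.1301  0.2384] yaw -10.93 tilt [ 1.e-04 -0.e+00 -1.e+00] | tool shift [0.0011 0.0048 0.1549] turn az 0.17 force [-0.8  0.5  0.2] grip 0.0600 0.0
w2 crate [0.5891 0.1217] yaw 77.79 slopes deg [ 0.08 -0.12 -0.16 -0.18] sizes 0.1335 0.1835 (29, 31, 21, 21)
expected non-empty vector for x
7466 ((586.0244140625, -129.44937133789062), (170.3477783203125, 31.86980438232422), 78.85444641113281)
crate top1 [0.5884 0.1203] yaw 77.94 slopes deg [-0.11  0.11 -0.13 -0.19] sizes 0.1342 0.1835 (32, 32, 23, 21)
```

View pics/w3.png

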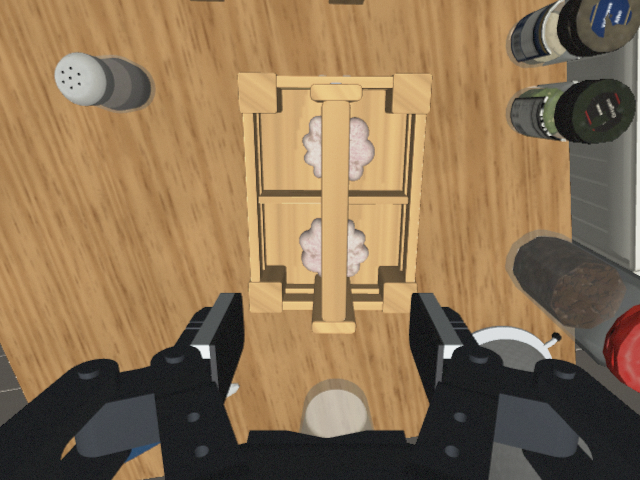

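The wrist view shows the bar running (336,90)–(334,325) between the fingers, with a garlic bulb on each side of the divider at (338,148) and (333,248). It is well aligned.

Request:
{"method": "servo_tool", "body": {"plan": [[0.001,0.0053,0.01,0,0,0.2],[0,0,0.025,0,0,0],[0,0,0.03,0,0,0],[0,0,0.03,0,0,0],[0,0,0.025,0,0,0],[0,0,0.02,0,0,0],[0,0,0.01,0,0,0],[0,0,0.004,0,0,0]]}}

```text
time_s: 13.1
ee_pos: [0.584, -0.1298, 0.0824]
tcp_rot: [-0.001, 0.772, 0.635, -0.001]
contact_force: [-0.3, -0.1, 0.5]
grip_width: 0.06
grip_force: 0.0
```

Request:
{"method": "servo_tool", "body": {"plan": [[0,0,0,0,0,0],[0,0,0,0,0,0],[0,0,0,0,0,0],[0,0,0,0,0,0],[0,0,0,0,0,0],[0,0,0,0,0,0],[0,0,0,0,0,0],[0,0,0,0,0,0]]}}

```text
time_s: 13.9
ee_pos: [0.5849, -0.1301, 0.0843]
tcp_rot: [-0.0, 0.772, 0.635, -0.0]
contact_force: [-0.3, 0.2, 0.1]
grip_width: 0.0602
grip_force: 0.0
```

```bash
python3 go.py .585 -.1298 .084 -11.15
```

```text
t 13.90 pos [ 0.5849 -0.1301  0.0843] yaw -11.14 tilt [-1.e-04  0.e+00 -1.e+00] | tool shift [0.0004 0.0001 0.0003] turn az 0.01 force [-0.3  0.2  0.1] grip 0.0602 0.0
```

Close firmly, then lift slowly.

Request:
{"method": "servo_tool", "body": {"plan": [[0,0,0,0,0,0],[0,0,0,0,0,0],[0,0,0,0,0,0],[0,0,0,0,0,0],[0,0,0,0,0,0],[0,0,0,0,0,0],[0,0,0,0,0,0],[0,0,0,0,0,0]], "grip": 0.005, "newtons": 90}}

```text
time_s: 14.7
ee_pos: [0.5853, -0.1302, 0.0845]
tcp_rot: [0.0, 0.772, 0.635, 0.0]
contact_force: [2.1, -0.2, 0.9]
grip_width: 0.0167
grip_force: 88.5
```

Request:
{"method": "servo_tool", "body": {"plan": [[0,0,-0.005,0,0,0],[0,0,-0.01,0,0,0],[0,0,-0.015,0,0,0],[0,0,-0.02,0,0,0],[0,0,-0.02,0,0,0],[0,0,-0.02,0,0,0],[0,0,-0.02,0,0,0],[0,0,-0.02,0,0,0]]}}

```text
time_s: 15.5
ee_pos: [0.5847, -0.1301, 0.2161]
tcp_rot: [0.0, 0.772, 0.635, 0.0]
contact_force: [0.2, -0.3, -4.1]
grip_width: 0.0164
grip_force: 88.1
```

Request:
{"method": "servo_tool", "body": {"plan": [[0,0,-0.02,0,0,0],[0,0,-0.015,0,0,0],[0,0,-0.01,0,0,0],[0,0,0,0,0,0],[0,0,0,0,0,0],[0,0,0,0,0,0],[0,0,0,0,0,0],[0,0,0,0,0,0]]}}

```text
time_s: 16.3
ee_pos: [0.5845, -0.13, 0.2582]
tcp_rot: [-0.001, 0.772, 0.635, -0.0]
contact_force: [0.1, -0.5, -4.4]
grip_width: 0.0164
grip_force: 88.1
```

```bash
python3 go.py .5885 .1207 .26 -12.05
```

```text
t 16.30 pos [ 0.5845 -0.13    0.2582] yaw -11.14 tilt [-1.8e-03  6.0e-04 -1.0e+00] | tool shift [ 0.2468 -0.0445 -0.0017] turn az 0.91 force [ 0.1 -0.5 -4.4] grip 0.0164 88.1
```

Request:
{"method": "servo_tool", "body": {"plan": [[0.006,-0.001,0,0,0,0],[0.012,-0.002,0,0,0,0],[0.018,-0.003,0,0,0,0],[0.022,-0.004,0,0,0,0],[0.025,-0.0045,0,0,0,0],[0.025,-0.0045,0,0,0,0],[0.025,-0.0045,0,0,0,0],[0.025,-0.0045,0,0,0,0]]}}

```text
time_s: 17.1
ee_pos: [0.5876, 0.0331, 0.2595]
tcp_rot: [-0.0, 0.772, 0.636, 0.0]
contact_force: [0.1, -0.5, -4.1]
grip_width: 0.0166
grip_force: 88.1
```

Request:
{"method": "servo_tool", "body": {"plan": [[0.025,-0.0045,0,0,0,0],[0.022,-0.004,0,0,0,0],[0.018,-0.0035,0,0,0,0],[0.013,-0.0025,0,0,0,0],[0.008,-0.0015,0,0,0,0],[0.003,-0.0005,0,0,0,0.9],[0,0,0,0,0,0],[0,0,0,0,0,0]]}}

```text
time_s: 17.9
ee_pos: [0.5891, 0.1201, 0.2593]
tcp_rot: [0.0, 0.778, 0.629, -0.0]
contact_force: [0.4, -0.2, -4.4]
grip_width: 0.0163
grip_force: 88.1
```

Request:
{"method": "servo_tool", "body": {"plan": [[0,0,0,0,0,0],[0,0,0,0,0,0],[0,0,0,0,0,0],[0,0,0,0,0,0],[0,0,0,0,0,0],[0,0,0,0,0,0],[0,0,0,0,0,0],[0,0,0,0,0,0]]}}

```text
time_s: 18.7
ee_pos: [0.589, 0.1208, 0.2593]
tcp_rot: [-0.0, 0.777, 0.629, -0.0]
contact_force: [-0.6, -0.7, -3.1]
grip_width: 0.0166
grip_force: 88.1
```

```bash
python3 go.py .5885 .1207 .19 -12.05
python3 - <<'E'
from h import *
from rect import edges
c=camera("top");np.savez("top2.npz",**c);P=cloud(c);cv2.imwrite("pics/top2.png",cv2.resize(c["frame"][60:290,180:440],None,fx=2.4,fy=2.4))
for z0,z1 in((.222,.245),(.085,.115)):
    q=P.reshape(-1,3);q=q[(q[:,2]>z0)&(q[:,2]<z1)];print(len(q))
    try: edges(P,z0,z1,(.5885,.1207),78,"z%.2f"%z0)
    except Exception as e: print(e)
E
```

```text
t 18.70 pos [0.589  0.1208 0.2593] yaw -12.04 tilt [-0.  0. -1.] | tool shift [-0.0002 -0.0004  0.0693] turn az 0.01 force [-0.6 -0.7 -3.1] grip 0.0166 88.1
6837
expected non-empty vector for x
6128
too many indices for array: array is 1-dimensional, but 2 were indexed
```

View pics/top2.png

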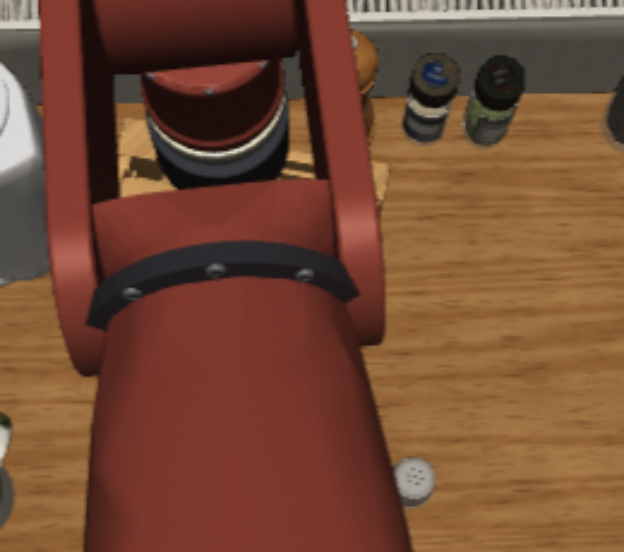

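The arm hides the crate from the top camera, so I'll descend to just above it and check with the side and wrist views.

Request:
{"method": "servo_tool", "body": {"plan": [[-0.0002,-0.0004,0.005,0,0,0],[0,0,0.01,0,0,0],[0,0,0.01,0,0,0],[0,0,0.01,0,0,0],[0,0,0.01,0,0,0],[0,0,0.007,0,0,0],[0,0,0.003,0,0,0],[0,0,0,0,0,0]]}}

```text
time_s: 19.55
ee_pos: [0.5882, 0.1206, 0.2035]
tcp_rot: [-0.0, 0.777, 0.629, -0.001]
contact_force: [-0.3, -0.1, -4.1]
grip_width: 0.0167
grip_force: 88.1
```

Request:
{"method": "servo_tool", "body": {"plan": [[0,0,0,0,0,0],[0,0,0,0,0,0],[0,0,0,0,0,0],[0,0,0,0,0,0],[0,0,0,0,0,0],[0,0,0,0,0,0],[0,0,0,0,0,0],[0,0,0,0,0,0]]}}

```text
time_s: 20.35
ee_pos: [0.5885, 0.1207, 0.2043]
tcp_rot: [-0.0, 0.777, 0.629, -0.0]
contact_force: [-0.0, -0.4, -4.9]
grip_width: 0.0167
grip_force: 88.1
```

```bash
python3 go.py .5885 .1207 .19 -12.05
python3 - <<'E'
from h import *
from rect import edges
a=camera("side");b=camera("wrist");np.savez("s3.npz",**a);np.savez("w4.npz",**b)
A=cv2.resize(a["frame"][170:340,170:360],(560,501),interpolation=cv2.INTER_CUBIC);B=b["frame"]
im=np.zeros((600,800,3),np.uint8);im[:300,:335]=cv2.resize(A,(335,300));im[:,:]=0
im[:358,:400]=cv2.resize(A,(400,358));im[:300,400:]=cv2.resize(B,(400,300))
cv2.imwrite("pics/m3.png",im)
E
```

```text
t 20.35 pos [0.5885 0.1207 0.2043] yaw -12.04 tilt [-1.e-04 -0.e+00 -1.e+00] | tool shift [ 0.     -0.      0.0143] turn az 0.01 force [-0.  -0.4 -4.9] grip 0.0167 88.1
```

View pics/m3.png

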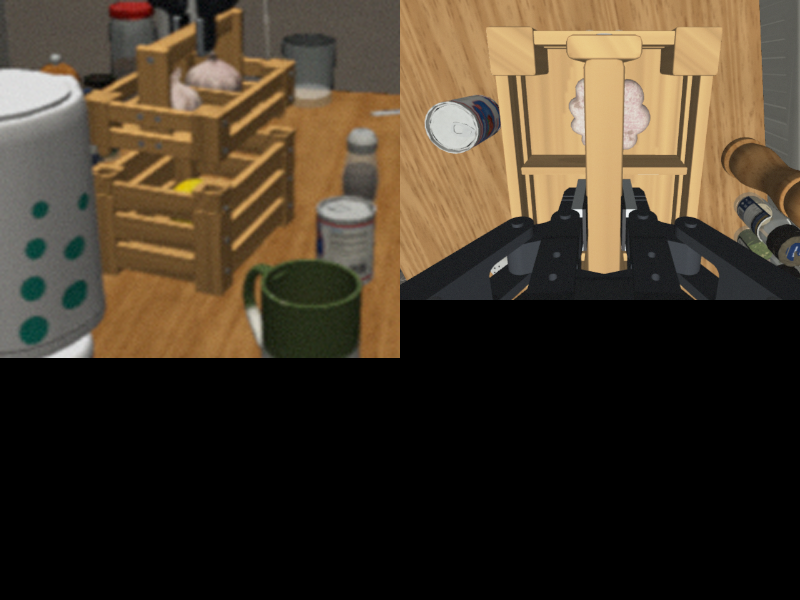

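The side view shows the tray level and squarely above the crate (posts stacked at about (205,165)), both garlic bulbs in it and the lemon visible in the crate. The wrist view shows the tray straight in the grip. I'll lower it slowly and watch the force.

Request:
{"method": "servo_tool", "body": {"plan": [[0,0,0.004,0,0,0],[0,0,0.004,0,0,0],[0,0,0.003,0,0,0],[0,0,0.003,0,0,0],[0,0,0.002,0,0,0],[0,0,0.002,0,0,0],[0,0,0.002,0,0,0],[0,0,0,0,0,0]]}}

```text
time_s: 21.25
ee_pos: [0.5884, 0.1206, 0.1839]
tcp_rot: [-0.0, 0.777, 0.629, -0.0]
contact_force: [0.6, -0.3, -3.7]
grip_width: 0.0165
grip_force: 88.1
```

```bash
python3 go.py .5885 .1207 .1755 -12.05
```

```text
t 21.25 pos [0.5884 0.1206 0.1839] yaw -12.04 tilt [-6.e-04 -1.e-04 -1.e+00] | tool shift [0.0001 0.0001 0.0084] turn az 0.01 force [ 0.6 -0.3 -3.7] grip 0.0165 88.1
```

Lug tips are about 5 mm into the sockets and the force hasn't changed. Continuing down.

Request:
{"method": "servo_tool", "body": {"plan": [[0,0,0.002,0,0,0],[0,0,0.002,0,0,0],[0,0,0.002,0,0,0],[0,0,0.001,0,0,0],[0,0,0.001,0,0,0],[0,0,0.0005,0,0,0],[0,0,0,0,0,0],[0,0,0,0,0,0]]}}

```text
time_s: 22.05
ee_pos: [0.5886, 0.1206, 0.1759]
tcp_rot: [0.0, 0.777, 0.629, 0.0]
contact_force: [0.1, 0.2, -3.8]
grip_width: 0.0164
grip_force: 88.1
```

```bash
python3 go.py .5885 .1207 .1755 -12.05
```

```text
t 22.05 pos [0.5886 0.1206 0.1759] yaw -12.04 tilt [ 2.e-04 -0.e+00 -1.e+00] | tool shift [ 0.     -0.0001  0.0004] turn az 0.01 force [ 0.1  0.2 -3.8] grip 0.0164 88.1
```

Not yet carrying weight; down 1.5 mm more.

Request:
{"method": "servo_tool", "body": {"plan": [[0,0,0.0005,0,0,0],[0,0,0.0005,0,0,0],[0,0,0.0005,0,0,0],[0,0,0,0,0,0],[0,0,0,0,0,0],[0,0,0,0,0,0],[0,0,0,0,0,0],[0,0,0,0,0,0]]}}

```text
time_s: 22.85
ee_pos: [0.5888, 0.1207, 0.1755]
tcp_rot: [0.0, 0.777, 0.629, 0.0]
contact_force: [-3.7, -1.1, 5.8]
grip_width: 0.0165
grip_force: 89.4
```

Seated (upward reaction). Open gently and retreat straight up.

Request:
{"method": "servo_tool", "body": {"plan": [[0,0,0,0,0,0],[0,0,0,0,0,0],[0,0,0,0,0,0],[0,0,0,0,0,0],[0,0,0,0,0,0],[0,0,0,0,0,0],[0,0,0,0,0,0],[0,0,0,0,0,0]], "grip": 0.06}}

```text
time_s: 23.65
ee_pos: [0.5886, 0.1207, 0.1743]
tcp_rot: [0.0, 0.777, 0.629, 0.0]
contact_force: [-0.3, 0.4, -0.8]
grip_width: 0.0603
grip_force: 0.0
```

Request:
{"method": "servo_tool", "body": {"plan": [[0,0,-0.01,0,0,0],[0,0,-0.02,0,0,0],[0,0,-0.03,0,0,0],[0,0,-0.03,0,0,0],[0,0,-0.03,0,0,0],[0,0,-0.02,0,0,0],[0,0,0,0,0,0],[0,0,0,0,0,0]]}}

```text
time_s: 24.45
ee_pos: [0.5886, 0.1207, 0.3148]
tcp_rot: [0.0, 0.777, 0.629, 0.0]
contact_force: [0.9, 0.4, 0.0]
grip_width: 0.0593
grip_force: 0.0
```

Request:
{"method": "servo_tool", "body": {"plan": [[-0.02,0,0,0,0,0],[-0.04,0,0,0,0,0],[-0.045,0,0,0,0,0],[-0.045,0,0,0,0,0],[-0.045,0,0,0,0,0],[-0.04,0,0,0,0,0],[-0.02,0,0,0,0,0],[0,0,0,0,0,0]]}}

```text
time_s: 25.25
ee_pos: [0.5337, -0.1309, 0.3117]
tcp_rot: [-0.002, 0.779, 0.627, -0.001]
contact_force: [0.0, 1.1, 0.2]
grip_width: 0.0598
grip_force: 0.0
```

```bash
python3 - <<'E'
from h import *
from rect import edges
c=camera("top");P=cloud(c);a=camera("side")
im=np.zeros((420,800,3),np.uint8);im[:,:400]=cv2.resize(c["frame"][110:240,220:344],(400,420));im[:,400:]=cv2.resize(a["frame"][170:340,190:352],(400,420))
cv2.imwrite("pics/fin.png",im)
try: edges(P,.140,.162,(.5885,.1207),78,"tray")
except Exception as e: print(e)
q=P.reshape(-1,3);q=q[(abs(q[:,0]-.5885)<.1)&(abs(q[:,1]-.1205)<.1)&(q[:,2]>.19)&(q[:,2]<.22)];print("bar top z",np.percentile(q[:,2],[10,50,90]),"expect .203",cv2.minAreaRect((q[:,:2]*1000).astype(np.float32)))
q0=cloud(dict(np.load("top0.npz")))[140:235,350:465].reshape(-1,3);q0=q0[(q0[:,2]>.1)&(q0[:,2]<.12)];print("bar before",np.median(q0[:,2]))
E
```

```text
tray [0.5879 0.1199] yaw 77.90 slopes deg [ 0.11 -0.1   0.65 -0.43] sizes 0.1325 0.1813 (32, 32, 13, 18)
bar top z [0.19762861 0.20392132 0.20597368] expect .203 ((588.8491821289062, 119.50863647460938), (170.77059936523438, 32.38724899291992), 78.09204864501953)
bar before 0.11259418198323531
```

View pics/fin.png

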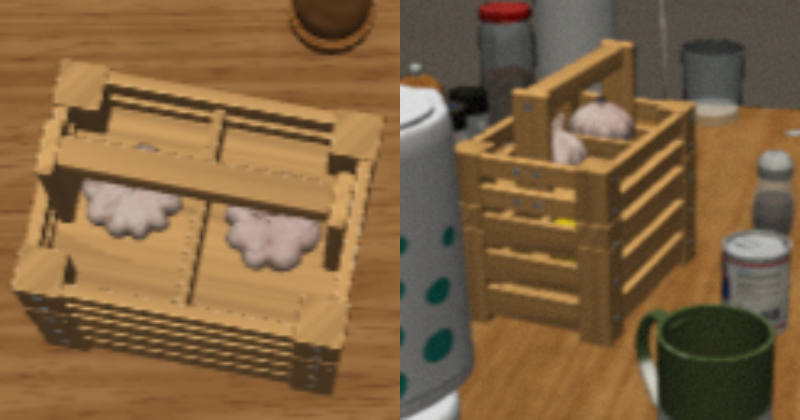

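The final views show the tray flush on the crate, with the posts meeting at about (600,222) and no gap. Both garlic bulbs are in it, the lemon is visible through the slats, and the bar top is at 0.204 m against an expected 0.203 m. Handing in.

```bash
python3 -c "
from rig import order
print(order.close_job())"
```

```text
the job is handed in; nothing more can be done
None
```

I handed the job in at about 25 s of the 58 s; no verdict came back, but the last pictures show the lemon in the crate, the tray sitting flush on it with both garlic bulbs, and the tin, shaker and mug apparently untouched.

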